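# Press a tenon home with a ratchet clamp

### The arm

A 6-joint arm with a two-finger parallel gripper is mounted at the origin on the work surface. World frame = base frame: x ahead of the robot, y to its left, z up, the work surface at z = 0. Lengths are in m, angles in degrees, forces in N, time in s.
With the tool pointing down it reaches from about 0.375 to 0.9 m from the base axis. Payload 3.1 kg.
Tool frame: the origin (TCP) lies at the very end of the fingers, on their centre line; the grasp point (between the pads) lies behind it (bot.grip_depth is the z of the grasp point in the tool frame, in m); z points along the fingers, y is the direction in which the jaws open and shut (so a half turn about z gives the same grasp; the last joint's range is limited). The gripper opens to 87 mm and grips with 3 to 60 N. Pads are 19 mm wide; open, the fingers measure 117 mm over their backs; the gripper's body (75 mm by 190 mm) begins 51 mm behind the grasp point.
Start: joints at [66.205, 30.224, 82.088, -0, 67.689, -10.227], TCP at [0.147, 0.608, 0.189] pointing down, gripper open.
Joint ranges: [-176.69, 176.69], [-43.24, 126.21], [12.49, 139.97], [-82, 262], [0, 151.66], [-163.58, 163.58]. Speed limits (degrees/s): [159.86, 159.86, 180, 180, 180, 180].

### API

Orientations are given as a 3x3 rotation matrix whose columns are the frame's x, y, z axes.
In Python, from rig import bot, vision gives the robot as it stands. The module is installed in compiled form; this text tells all that it offers.
- The arm moves only by the shell command python3 -m jog 'ROWS'. ROWS is JSON, a list of rows, each a list of 3 entries, a list of its own where there are three numbers: the shift along the tool's x, y, z in mm, then the turn, a rotation vector about the tool's x, y, z in degrees, then the closure, from 0 (fully open) to 1 (shut). In form: [[[dx, dy, dz], [wx, wy, wz], fingers], ...]. A call has 1 to 12 rows; each row is the pose to reach, as a shift and turn from the pose commanded when the call began, along the tool's axes at that moment; what a row does not reach only later rows make up. A row lasts 1/12 s, in which the tool goes at most 41.7 mm and 7.16 degrees, less where a joint would pass 70% of its speed; a pose out of reach is approached as far as the arm can. A call with a gripper value outside its range is refused whole. The fingers move at their own pace and stop on an object; the grip force is fixed at half the most. Time passes only in rows, so rows that repeat a pose let the fingers close. It gives the time, the measured TCP pose, the force and the opening at its end, in the units of the state.
- bot.read_state(): the state, without advancing time (a new reading comes with each control period).
- vision.capture(name): name is "scene" or "side" or "wrist"; returns the picture (400x640x3 uint8, red, green, blue); there is no depth.
- vision.camera_info(name): a dict with "intrinsics" (3x3 intrinsics, pixels), "camera_from_world" (4x4, takes a point from world to camera coordinates); the wrist camera has in their place "mount" (4x4, takes a point from camera to tool coordinates, whose origin is the TCP and whose axes are the flange's). Camera axes: x right, y up, looking along -z (the intrinsics and any distortion apply to the point x, -y, -z); pixel columns grow to the right and rows downward; lengths in m; the calibration is good to about 2 mm. A picture is of the moment at which its call begins: read the wrist's pose just before it. camera_info takes no time and is no camera call.
- bot.hand_in(): hands the job in, once; it reports no verdict.
The state is a dict: "time_s": time; "joint_positions": joint angles; "qvel": joint speeds; "tau": joint torques, N m; "position": TCP position; "tcp_rot": TCP orientation; "force": force on the tool from outside, world axes, zero at the start; "moment": the same for the moment, N m; "opening": opening from 0.0 (shut) to 1.0 (fully open).
Only numpy, scipy, OpenCV 4.12 (cv2) and the standard library are available. Lean on these libraries where they do the work, as an engineer would, in place of code of your own. Each camera call takes 0.05 s, during which the arm holds its last target. There are 200 camera calls.

### The job

Stand the small plywood clamping block on the clamp bed between the clamp's pad and the end of the rail, then pump the clamp's lever handle in full strokes, one ratchet tooth each, until the rail's tenon has bottomed in the leg's hidden mortise and the joint is squeezed firmly, with roughly 30 N, without overtightening. Then swing the handle all the way back and let go; leave the other things on the table where they are.

Things in the scene. Friction and masses are not known exactly. Their poses are not given: they have to be found in the camera images.
- clamp: Ratchet clamp fixed to the table: plywood bed 420 x 160 x 15 mm with rack bar, pad, lever and an upright leg. Origin: on the table, mid width, below the pad's face at the start. x: the way the pad pushes, y: left of that, z: up. Bed spans x -150 to 270 mm, top z = 15 mm; rack bar 16 mm wide, up to z = 36 mm, x -177 to -22 mm; guide strips 12 mm high on the bed, |y| 42 to 54 mm, x 52 to 178 mm.
- bed (a point): Point on the bed's top (z = 15 mm), mid width, 26 mm in front of the pad's face at the start: where the clamping block goes, about midway between pad and rail.
- pad_face (a point): Middle of the pad's face, 30 mm above the table; steel plate 42 mm wide, 26 mm high, facing clamp +x. The pad is sprung on the rack, 3 N per mm: once block, rail and mortise bottom all touch, each 6 mm tooth adds about 15 to 18 N of squeeze. Well clamped: the squeeze left with the lever back is 14 to 44 N. Above 60 N, even briefly, the tenon is crushed.
- mortise (a point): Middle of the lower edge of the mortise's mouth, on the leg's face, at bed level. The leg: upright plywood, 60 mm thick, 140 mm wide, top 100 mm above the table. The blind mortise is 54 mm wide and 25 mm high; its depth differs from leg to leg (24 to 41 mm) and cannot be seen.
- rail: Loose plywood rail lying on the bed between the guide strips (2 mm play each side): 110 x 80 x 22 mm, with a tenon 45 mm long, 50 mm wide, 22 mm thick already 11 to 21 mm deep in the mortise. Origin: underside, middle of the end face that looks to the pad, 42 to 52 mm from it at the start; x points to the leg. With the tenon bottomed, 4 to 21 mm of gap still shows at the shoulder.
- block: Clamping block: loose plain plywood, 28 mm thick along its x, 45 mm wide along its y, 50 mm tall, 40 to 85 g, standing on the table left or right of the clamp. Origin: centre of its underside. In the clamp it stands upright on the bed, thickness along the clamp's x, within 15 mm of mid width.
- grip (a point): Middle of the lever's grip, 82 mm above the table: an upright round black post, 18 mm in diameter, 55 to 106 mm above the table, 110 mm from the pivot.
- pivot (a point): The lever's fixed upright axis, at x = -70, y = -54.5 mm in the clamp's frame. The lever bar lies level over the rack, 44 to 54 mm above the table, from here to the grip (on the clamp's +y side).
- lever (a joint): Lever angle, rad: 0 = back stop (grip towards clamp -x), 0.28 = front stop (31 mm of grip travel to clamp +x); square to the rack at 0.14. Stays where left. A stroke from below 0.03 to past 0.24 gains one 6 mm tooth; a shorter one may slip back. Free stroke: 3 to 5 N at the grip; each N of squeeze adds 0.37 N. With the lever forward the squeeze is 5 to 12 N above what stays.
- tape: Bystander: tape measure, 70 x 38 x 62 mm, standing on the other side of the clamp from the block. Origin: centre of underside.
- mallet: Bystander: mallet lying beyond the clamp, head 62 mm in diameter and 110 mm long, handle 260 mm towards its -x. Origin: on the table below the head's middle.
- cup: Bystander: empty cup, 68 mm across, 85 mm tall, beyond the clamp. Origin: centre of underside.
- offcut: Bystander: flat plywood offcut 90 x 120 x 18 mm between robot and clamp. Origin: centre of underside.
Mind the look-alikes: they are no part of the job. Leave any green or yellow look-alike of the rail alone.

How it is judged (in metres and radians):
On the way, in this order (a step that is already met when the one before it is completed fails the run):
1. the block stands released on the clamp bed between pad and rail (x of block in the frame of clamp between 0.01 and 0.045 m and y of block in the frame of clamp between -0.018 and 0.018 m and z of block in the frame of clamp between 0.012 and 0.018 m and angle between block's own z axis and vertical below 0.1 rad and angle between the x axis of block and the x axis of clamp, either way round below 0.2 rad and contact force between the fingers and block below 0.3 N), for 0.2 s.
2. the clamp squeezes the rail home through the block with at least 14 N (contact force between block and rail above 14 N), for 0.2 s.
At the end, for the whole second after the job is handed in: the block stands on the bed between pad and rail (upright within 0.12 rad, within 22 mm of the bed's middle line), the rail lies flat and still with its tenon pressed on the mortise's bottom, the squeeze between block and rail stays between 14 and 44 N, and the lever is back (below 0.05 rad) (contact force between block and rail between 14 and 44 N and value of joint lever below 0.05 rad and y of block in the frame of clamp between -0.022 and 0.022 m and z of block in the frame of clamp between 0.011 and 0.021 m and angle between block's own z axis and vertical below 0.12 rad and angle between rail's own z axis and vertical below 0.06 rad and linear speed of rail below 0.01 m/s); the robot touches nothing.
It fails at once if the squeeze between block and rail exceeds 60 N (contact force between block and rail above 60 N).
It fails at once if a bystander (tape measure, mallet, cup, offcut) is moved by more than 30 mm (distance of any of tape, mallet, cup, offcut from where it was at the start of the episode above 0.03 m).
It also fails if it takes over 72 s, if anything falls off the work surface, if the arm or the gripper's body presses on something with over 40 N, if the wrist force passes 120 N, or if a joint passes its speed limit or range.

## Working session

There is one attempt and no reset: what is moved stays moved. The work goes in short steps, Python scripts to look and compute and a shell command to move; the robot and the scene stay as the last step left them, time stands still between calls to the robot, and variables do not carry over. Pictures are saved under pics/ and viewed, about 8 in all and at most 12, crops included, and the job is handed in when it is done.

```bash
mkdir -p pics
python3 - <<'E'
from rig import bot, vision
import cv2,numpy as np
s=bot.read_state();print(s["time_s"],s["position"],np.round(s["tcp_rot"],3).tolist(),s["force"],s["opening"],bot.grip_depth)
for n in("scene","side"):
    im=vision.capture(n);cv2.imwrite(f"pics/{n}0.png",im[:,:,::-1])
    i=vision.camera_info(n);print(n,{k:np.round(v,4).tolist() if not isinstance(v,str) else v for k,v in i.items()})
print({k:np.round(v,4).tolist() for k,v in vision.camera_info("wrist").items()})
E
```

```text
0.0 [0.14627599 0.60682949 0.1875504 ] [[-0.972, 0.235, -0.001], [0.235, 0.972, -0.002], [0.0, -0.002, -1.0]] [ 0.82769247 -0.09833065  1.11152413] 1.0001084782695338 -0.0187
scene {'intrinsics': [[419.1096, 0.0, 322.0749], [0.0, 419.1096, 204.2673], [0.0, 0.0, 1.0]], 'camera_from_world': [[-0.7072, 0.707, -0.0115, 0.4095], [-0.5284, -0.5176, 0.673, 0.2464], [0.4698, 0.482, 0.7396, -1.4501], [0.0, 0.0, 0.0, 1.0]]}
side {'intrinsics': [[448.4471, 0.0, 316.8243], [0.0, 448.4471, 202.2329], [0.0, 0.0, 1.0]], 'camera_from_world': [[0.8979, -0.44, 0.0092, -0.5216], [0.3207, 0.6686, 0.6709, -0.2246], [-0.3014, -0.5995, 0.7415, -1.3535], [0.0, 0.0, 0.0, 1.0]]}
{'intrinsics': [[290.8454, 0.0, 315.2267], [0.0, 290.8454, 199.0874], [0.0, 0.0, 1.0]], 'mount': [[0.0005, 0.9687, 0.2484, 0.0669], [1.0, -0.0007, 0.0005, 0.0007], [0.0006, 0.2484, -0.9687, -0.1958], [0.0, 0.0, 0.0, 1.0]]}
```

View pics/scene0.png

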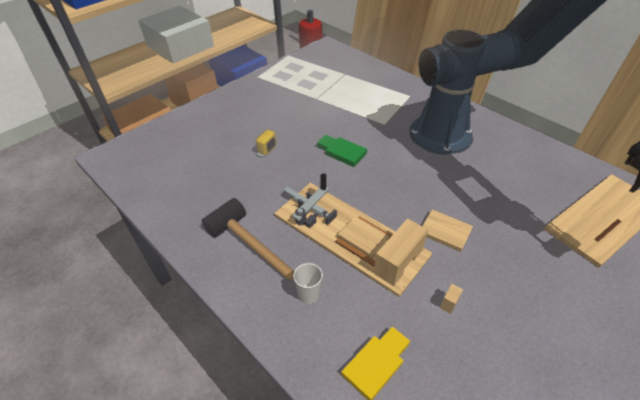

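View pics/side0.png

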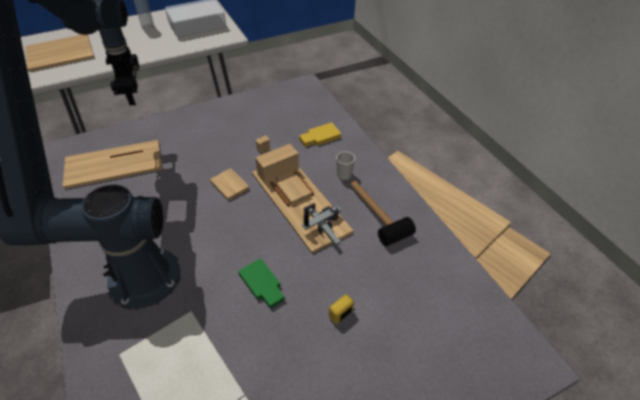

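Scene view: clamp bed with corners near (276,213), (403,288), (430,258), (313,187); grip at (323,181), block at (452,298), tape at (265,143). Side view: block at (263,145), grip at about (305,215). Next I'll enlarge the key areas.

```bash
cat > h.py <<'E'
import numpy as np,cv2
from rig import bot,vision
def cam(n,s=None):
    i=vision.camera_info(n);K=np.array(i["intrinsics"])
    if n=="wrist":
        T=np.eye(4);T[:3,:3]=s["tcp_rot"];T[:3,3]=s["position"];M=np.linalg.inv(T@np.array(i["mount"]))
    else: M=np.array(i["camera_from_world"])
    return K,M
def ray(c,uv):
    K,M=c;p=np.linalg.inv(K)@[uv[0],uv[1],1];d=M[:3,:3].T@(p*[1,-1,-1]);return -M[:3,:3].T@M[:3,3],d
def onz(c,uv,z):
    o,d=ray(c,uv);return o+d*(z-o[2])/d[2]
def proj(c,P):
    K,M=c;p=(M[:3,:3]@np.asarray(P)+M[:3,3])*[1,-1,-1];p=K@p;return p[:2]/p[2]
def tri(c1,u1,c2,u2):
    o1,d1=ray(c1,u1);o2,d2=ray(c2,u2);A=np.stack([d1,-d2],1);t=np.linalg.lstsq(A,o2-o1,rcond=None)[0]
    a,b=o1+d1*t[0],o2+d2*t[1];return (a+b)/2,np.linalg.norm(a-b)
E
python3 - <<'E'
from h import *
c=cam("scene")
for u in [(276,213),(403,288),(430,258),(313,187)]: print(onz(c,u,.015).round(3))
print(tri(c,(323,181),cam("side"),(306,214)),tri(c,(452,298),cam("side"),(263,145)))
im=cv2.imread("pics/scene0.png")
cv2.imwrite("pics/a.png",cv2.resize(im[165:320,270:470],None,fx=4,fy=3.8,interpolation=2)[:600,:800])
E
```

```text
[ 0.647 -0.117  0.015]
[0.589 0.289 0.015]
[0.469 0.284 0.015]
[ 0.501 -0.116  0.015]
(array([ 0.51496926, -0.05764727,  0.09070713]), np.float64(0.0019855455503586107)) (array([0.53634631, 0.38892505, 0.02230921]), np.float64(0.006658543528285762))
```

View pics/a.png

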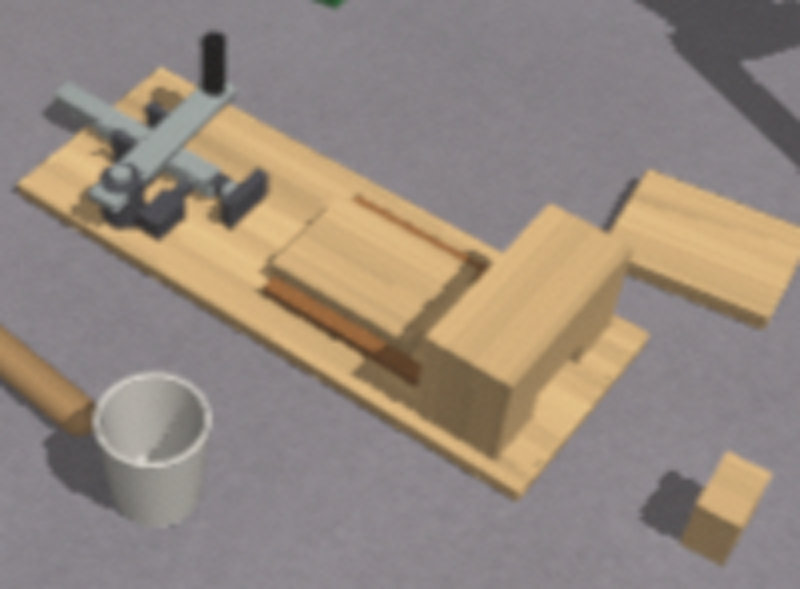

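Zoomed view (4x, 3.8x): bed corners at zoom (16,187), (520,492), (648,335), (160,68). Block top face at (728,453), (770,475), (740,525), (697,505); grip axis at x=213, rows 38–90; rail end edge at (270,262)–(330,203); pad face near (228,205)–(265,178).

Run:
```python
from h import *
c=cam("scene")
Z=lambda u:(270+u[0]/4,165+u[1]/3.8)
B=np.array([onz(c,Z(u),.015) for u in [(16,187),(520,492),(648,335),(160,68)]]);print(B.round(3))
x=(B[1]+B[2]-B[0]-B[3]);L=np.linalg.norm(x)/2;x/=np.linalg.norm(x);print("L",L,"W",np.linalg.norm(B[0]-B[3]))
y=np.cross([0,0,1],x);m=B.mean(0);o=m-x*.06;o[2]=0
print("yaw",np.degrees(np.arctan2(x[1],x[0])),"o",o)
T=np.array([onz(c,Z(u),.05) for u in [(728,453),(770,475),(740,525),(697,505)]]);print("blk",T.round(3),T.mean(0))
e=[T[1]-T[0],T[2]-T[1],T[3]-T[2],T[0]-T[3]]
for v in e:print(np.linalg.norm(v),np.degrees(np.arctan2(v[1],v[0])))
g,_=tri(c,Z((213,63)),cam("side"),(306,214))
gz=onz(c,Z((213,63)),.082)
for n,p in dict(grip=g,gz=gz,rail1=onz(c,Z((270,262)),.037),rail2=onz(c,Z((330,203)),.037),bed=o+.026*x).items():
  d=p-o;print(n,p.round(4),(d@x).round(4),(d@y).round(4))
```

```text
[[ 0.654 -0.118  0.015]
 [ 0.608  0.295  0.015]
 [ 0.453  0.279  0.015]
 [ 0.495 -0.135  0.015]]
L 0.41601695578483083 W 0.15969330125385076
yaw 96.0849959800089 o [0.55892773 0.02061392 0.        ]
blk [[0.52  0.375 0.05 ]
 [0.516 0.401 0.05 ]
 [0.557 0.407 0.05 ]
 [0.563 0.382 0.05 ]] [0.53893095 0.39132607 0.05      ]
0.026352852663309667 98.42064272633273
0.0420201866982525 9.027944960035088
0.025677355894774847 -77.02033157656756
0.04407521499970213 -170.01645949412878
grip [ 0.5153 -0.0565  0.0894] -0.0721 0.0515
gz [ 0.5108 -0.0623  0.082 ] -0.0773 0.0566
rail1 [0.5921 0.0714 0.037 ] 0.047 -0.0384
rail2 [0.5244 0.0635 0.037 ] 0.0463 0.0298
bed [ 0.5562  0.0465 -0.    ] 0.026 0.0
```

```bash
cat >> h.py <<'E'
def plan(p,yaw):
    "shift mm and turn deg in tool axes to reach TCP p, tool pointing down, tool y at yaw deg"
    from scipy.spatial.transform import Rotation as R
    s=bot.read_state();r=np.array(s["tcp_rot"]);a=np.radians(yaw);yv=np.array([np.cos(a),np.sin(a),0]);z=np.array([0,0,-1.]);G=np.stack([np.cross(yv,z),yv,z],1)
    return (1000*r.T@(np.array(p)-s["position"])).round(1),np.degrees(R.from_matrix(r.T@G).as_rotvec()).round(2)
O=np.array([.5589,.0206,0]);YAW=96.1
def W(x,y,z):
    a=np.radians(YAW);return O+[x*np.cos(a)-y*np.sin(a),x*np.sin(a)+y*np.cos(a),z]
def C(p):
    a=np.radians(YAW);d=np.array(p)-O;return np.array([d[0]*np.cos(a)+d[1]*np.sin(a),-d[0]*np.sin(a)+d[1]*np.cos(a),d[2]])
E
python3 -c "
from h import *
print(plan([.539,.391,.13],9.5))"
```

```text
(array([-432.4, -117.6,   57.7]), array([-1.100e-01,  5.000e-02,  6.693e+01]))
```

```bash
python3 -m jog '[[[-20,-5,3],[0,0,4],0],[[-55,-15,7],[0,0,10],0],[[-95,-26,12],[0,0,17],0],[[-135,-37,18],[0,0,24],0],[[-175,-48,23],[0,0,31],0],[[-215,-58,29],[0,0,38],0],[[-255,-69,34],[0,0,45],0],[[-295,-80,40],[0,0,52],0],[[-335,-91,45],[0,0,58],0],[[-375,-102,50],[0,0,64],0],[[-412,-112,55],[0,0,67],0],[[-432,-118,58],[0,0,67],0]]'; python3 -m jog '[[[0,0,0],[0,0,0],0],[[0,0,0],[0,0,0],0]]'
python3 - <<'E'
from h import *
s=bot.read_state();im=vision.capture("wrist")[:,:,::-1]
cv2.imwrite("pics/w1.png",im)
print(s["position"],proj(cam("wrist",s),[.539,.391,.05]),plan([.539,.391,.016],9.5))
E
```

```text
time_s: 1.1
position: [0.5431, 0.3885, 0.1295]
tcp_rot: [[-0.159, 0.987, 0.002], [0.987, 0.159, -0.001], [-0.001, 0.001, -1.0]]
force: [-0.6, 0.7, 0.1]
opening: 0.996
time_s: 1.27
position: [0.5393, 0.3902, 0.1295]
tcp_rot: [[-0.161, 0.987, -0.002], [0.987, 0.161, -0.0], [-0.0, -0.002, -1.0]]
force: [-1.0, 1.3, -0.3]
opening: 1.004
[0.53925795 0.39024179 0.1294867 ] [314.40123363 195.44572208] (array([ -0.3,   1.2, 113.8]), array([-0.14,  0.  , -0.12]))
```

View pics/w1.png

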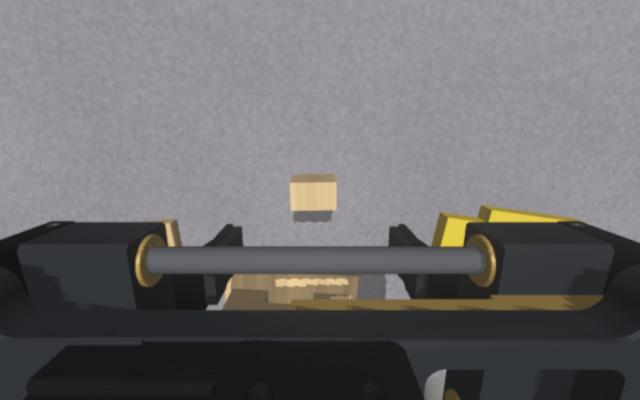

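Wrist view: block's top face spans about (291–336, 182–211), centred on the prediction (314,195) and square to the jaws. Descending and gripping.

```bash
python3 -m jog '[[[0,0,25],[0,0,0],0],[[0,1,60],[0,0,0],0],[[0,1,95],[0,0,0],0],[[0,1,112],[0,0,0],0],[[0,1,112],[0,0,0],0],[[0,1,112],[0,0,0],1],[[0,1,112],[0,0,0],1],[[0,1,112],[0,0,0],1],[[0,1,112],[0,0,0],1],[[0,1,112],[0,0,0],1],[[0,1,112],[0,0,0],1],[[0,1,112],[0,0,0],1]]'; python3 -c "
from h import *
s=bot.read_state();print(s['opening']*87)
for z in(.15,.034):print(W(.026,0,z),plan(W(.026,0,z),6.1))"
```

```text
time_s: 2.32
position: [0.5402, 0.3917, 0.0192]
tcp_rot: [[-0.164, 0.987, 0.001], [0.987, 0.164, 0.0], [0.0, 0.001, -1.0]]
force: [0.6, 0.6, -0.1]
opening: 0.554
48.23950896751815
[0.55613713 0.04645279 0.15      ] (array([-343.2,  -40.7, -130.9]), array([ 0.05, -0.02,  3.32]))
[0.55613713 0.04645279 0.034     ] (array([-343.2,  -40.8,  -14.9]), array([ 0.05, -0.02,  3.32]))
```

```bash
python3 -m jog '[[[0,0,0],[0,0,0],1],[[0,0,-25],[0,0,0],1],[[0,0,-65],[0,0,0],1],[[0,0,-105],[0,0,0],1],[[-12,-1,-131],[0,0,0],1],[[-45,-5,-131],[0,0,1],1],[[-85,-10,-131],[0,0,2],1],[[-125,-15,-131],[0,0,3],1],[[-165,-20,-131],[0,0,3.3],1],[[-205,-24,-131],[0,0,3.3],1],[[-245,-29,-131],[0,0,3.3],1],[[-285,-34,-131],[0,0,3.3],1]]'; python3 -m jog '[[[-35,-4,0],[0,0,0],1],[[-55,-6.5,0],[0,0,0],1],[[-58,-7,0],[0,0,0],1],[[-58,-7,0],[0,0,0],1]]';  python3 - <<'E'
from h import *
im=vision.capture("scene")[:,:,::-1]
cv2.imwrite("pics/s2.png",cv2.resize(im[100:300,220:460],None,fx=3,fy=3,interpolation=2))
s=bot.read_state();print(s['opening']*87,C(s["position"]))
for z in(.06,.036):print(plan(W(.026,0,z),6.1))
E
```

```text
time_s: 3.32
position: [0.5528, 0.1031, 0.1497]
tcp_rot: [[-0.107, 0.994, 0.0], [0.994, 0.107, -0.0], [-0.0, 0.0, -1.0]]
force: [0.2, -0.1, -0.8]
opening: 0.005
time_s: 3.65
position: [0.5523, 0.0451, 0.1496]
tcp_rot: [[-0.104, 0.995, -0.0], [0.995, 0.104, 0.0], [0.0, 0.0, -1.0]]
force: [0.1, 0.1, 0.5]
opening: 0.0
0.44032856396374853 [0.02637567 0.00394229 0.14955244]
(array([-0.4,  3.9, 89.6]), array([-0.  , -0.04, -0.06]))
(array([ -0.4,   4. , 113.6]), array([-0.  , -0.04, -0.06]))
```

View pics/s2.png

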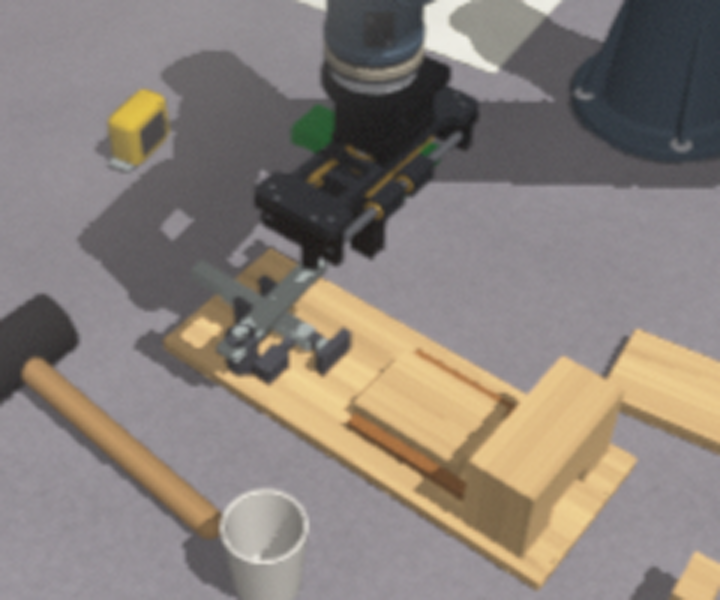

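The fingers had not finished closing when I lifted, so the block stayed behind, seen at crop (695,580). I'll go back, open on the way, and re-measure.

```bash
python3 -m jog '[[[30,3,0],[0,0,0],0],[[70,7,0],[0,0,0],0],[[110,12,0],[0,0,0],0],[[150,17,0],[0,0,0],0],[[190,22,0],[0,0,-1],0],[[230,27,0],[0,0,-2],0],[[270,31,0],[0,0,-3],0],[[310,37,0],[0,0,-3.3],0],[[335,40,0],[0,0,-3.3],0],[[343,41,0],[0,0,-3.3],0],[[343,41,0],[0,0,-3.3],0],[[343,41,10],[0,0,-3.3],0]]'
python3 - <<'E'
from h import *
s=bot.read_state();im=vision.capture("wrist")[:,:,::-1]
print(s['opening'],s['position'])
h=cv2.cvtColor(im,40);m=cv2.inRange(h,(8,50,80),(25,200,255));m[225:]=0;m[:,:200]=0;m[:,430:]=0
c=max(cv2.findContours(m,0,2)[0],key=cv2.contourArea);r=cv2.minAreaRect(c);print(r,cv2.boundingRect(c))
k=cam("wrist",s);q=np.array([onz(k,p,.05) for p in cv2.boxPoints(r)]);print(q.round(4).tolist())
cv2.imwrite("pics/w2.png",cv2.resize(im[120:260,200:430],None,fx=3,fy=3))
E
```

```text
time_s: 4.7
position: [0.5566, 0.3933, 0.141]
tcp_rot: [[-0.166, 0.986, 0.003], [0.986, 0.166, 0.001], [0.0, 0.003, -1.0]]
force: [-0.8, 0.2, 1.0]
opening: 0.834
0.8342502404768989 [0.55660702 0.39329916 0.14096294]
((294.9999694824219, 189.99998474121094), (43.99999237060547, 33.99999237060547), -0.0) (273, 173, 45, 35)
[[0.5174, 0.3724, 0.05], [0.5128, 0.4072, 0.05], [0.556, 0.4145, 0.05], [0.5619, 0.3798, 0.05]]
```

View pics/w2.png

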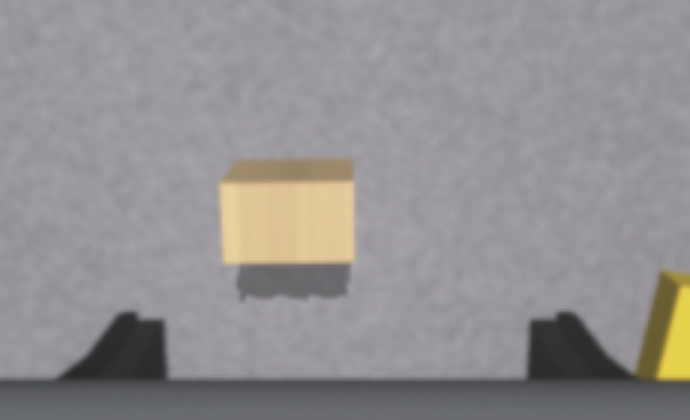

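Block's top face spans crop (220–354, 182–263), i.e. picture centre (295.7,194.2), still square to the jaws and unmoved. TCP is some 18 mm off to the side.

Run:
```python
from h import *
s=bot.read_state();k=cam("wrist",s);p=onz(k,(295.7,194.2),.05);print(p,plan([p[0],p[1],.019],9.5))
```

```text
[0.53632734 0.38798809 0.05      ] (array([  0.2, -18.6, 118.6]), array([-0.14,  0.08, -0.03]))
```

```bash
python3 -m jog '[[[1,-18,5],[0,0,0],0],[[1,-18,35],[0,0,0],0],[[1,-18,75],[0,0,0],0],[[1,-18,110],[0,0,0],0],[[1,-18,118],[0,0,0],0],[[1,-18,118],[0,0,0],0],[[1,-18,118],[0,0,0],1],[[1,-18,118],[0,0,0],1],[[1,-18,118],[0,0,0],1],[[1,-18,118],[0,0,0],1],[[1,-18,118],[0,0,0],1],[[1,-18,118],[0,0,0],1]]';python3 -m jog '[[[0,0,0],[0,0,0],1],[[0,0,0],[0,0,0],1],[[0,0,0],[0,0,0],1],[[0,0,0],[0,0,0],1],[[0,0,0],[0,0,0],1],[[0,0,-4],[0,0,0],1],[[0,0,-10],[0,0,0],1],[[0,0,-10],[0,0,0],1]]'
```

```text
time_s: 5.75
position: [0.5389, 0.3903, 0.0226]
tcp_rot: [[-0.164, 0.986, 0.002], [0.986, 0.164, 0.001], [0.0, 0.002, -1.0]]
force: [-0.4, 0.6, 0.4]
opening: 0.628
time_s: 6.42
position: [0.5394, 0.3905, 0.033]
tcp_rot: [[-0.164, 0.986, 0.002], [0.986, 0.164, 0.001], [0.001, 0.002, -1.0]]
force: [0.7, 0.0, -0.9]
opening: 0.038
```

Run:
```python
from h import *
s=bot.read_state();k=cam("wrist",s);a=vision.capture("wrist")[:,:,::-1];b=vision.capture("scene")[:,:,::-1]
a=cv2.resize(a,(480,300));b=cv2.resize(b[240:340,400:500],(300,300),interpolation=2)
cv2.imwrite("pics/w3.png",np.hstack([a,b]));print(s["opening"],s["position"],s["force"],proj(cam("scene"),s["position"]))
```

```text
0.03806353528477074 [0.53940952 0.3904801  0.03299485] [ 0.6860151   0.04547998 -0.91024011] [451.43713233 297.35620661]
```

View pics/w3.png

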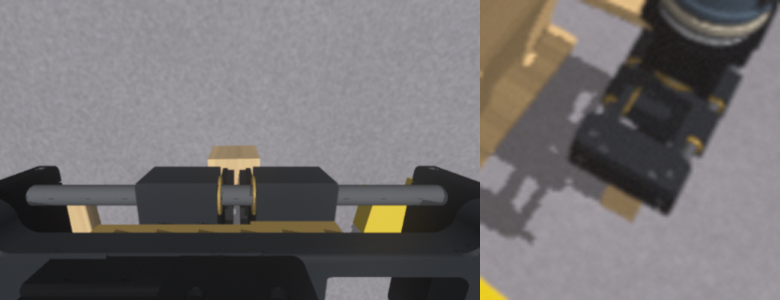

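Run:
```python
from h import *
s=bot.read_state();k=cam("wrist",s);im=cv2.imread("pics/w3.png")[:,:480]
im=cv2.resize(im,(640,400))
h=cv2.cvtColor(im,40);print(h[190:225:2,313].tolist())
m=cv2.inRange(h,(8,50,80),(25,255,255));
for r in (200,206,212,218): c=np.where(m[r,240:380])[0]+240;print(r,c.min() if len(c) else 0,c.max() if len(c) else 0)
for u in [(277,209),(346,209)]:print(onz(k,u,.05),onz(k,u,.06))
print("tips",proj(k,s["position"]),proj(k,np.array(s["position"])-[0,0,-.0187]))
```

```text
[[135, 10, 157], [138, 8, 154], [16, 48, 149], [18, 83, 147], [18, 82, 146], [18, 84, 146], [18, 84, 146], [18, 83, 145], [18, 84, 146], [18, 84, 145], [18, 86, 152], [18, 88, 195], [18, 89, 216], [18, 89, 216], [18, 89, 216], [18, 89, 216], [18, 89, 216], [19, 88, 215]]
200 283 341
206 280 344
212 277 346
218 277 346
[0.51312027 0.40171827 0.05      ] [0.51397564 0.40483237 0.06      ]
[0.55653012 0.40893913 0.05      ] [0.55494827 0.41164782 0.06      ]
tips [314.03979113 223.0365487 ] [313.96249338 232.51003197]
```

Run:
```python
from h import *
c=cam("scene")
for z in (0,.05): 
  u=proj(c,[.557,.407,z]);print((u[0]-270)*4,(u[1]-165)*3.8)
# height from scene+wrist: second wrist image
s=bot.read_state();k=cam("wrist",s)
T=dict(s);T["position"]=[.5566,.3933,.141]
T["tcp_rot"]=[[-0.166,0.986,0.003],[0.986,0.166,0.001],[0,0.003,-1]]
k2=cam("wrist",T)
# far top corners: w2 crop (236?..354,182) -> left top edge (220,182),(354,182)
for a,b in (((200+220/3,120+182/3),(277,211)),((200+354/3,120+182/3),(346.5,211))):print(tri(k2,a,k,b))
# scene vs wrist2: corner order scene top (770,475)->far-left? ; 
Z=lambda u:(270+u[0]/4,165+u[1]/3.8)
for u in [(728,453),(770,475),(740,525),(697,505)]:
  for w in [(220,182),(354,182),(222,263),(354,263)]:
    p,e=tri(c,Z(u),k2,(200+w[0]/3,120+w[1]/3)); 
    if e<.006: print(u,w,p.round(4),e.round(4))
```

```text
720.8437464211127 564.3239467582592
739.6719012611964 524.291603705991
(array([0.51294451, 0.39781613, 0.04158304]), np.float64(0.0007381201632894973))
(array([0.55867911, 0.40528362, 0.04085077]), np.float64(0.0003491056509898409))
(728, 453) (222, 263) [0.5189 0.3733 0.0497] 0.0029
(770, 475) (220, 182) [0.514  0.3998 0.0477] 0.0012
(740, 525) (354, 182) [0.5583 0.4075 0.0517] 0.0002
(697, 505) (354, 263) [0.5633 0.3811 0.051 ] 0.0029
```

Run:
```python
from h import *
a=vision.capture("wrist")[:,:,::-1];b=vision.capture("side")[:,:,::-1]
a=cv2.resize(a[190:310,250:380],None,fx=4,fy=4,interpolation=2);b=cv2.resize(b[110:180,230:300],(280,480),interpolation=2)
b=cv2.resize(b,(280,280));b=np.vstack([b,np.zeros((200,280,3),np.uint8)])
cv2.imwrite("pics/w4.png",np.hstack([a,b]))
```

```text
(no output)
```

View pics/w4.png

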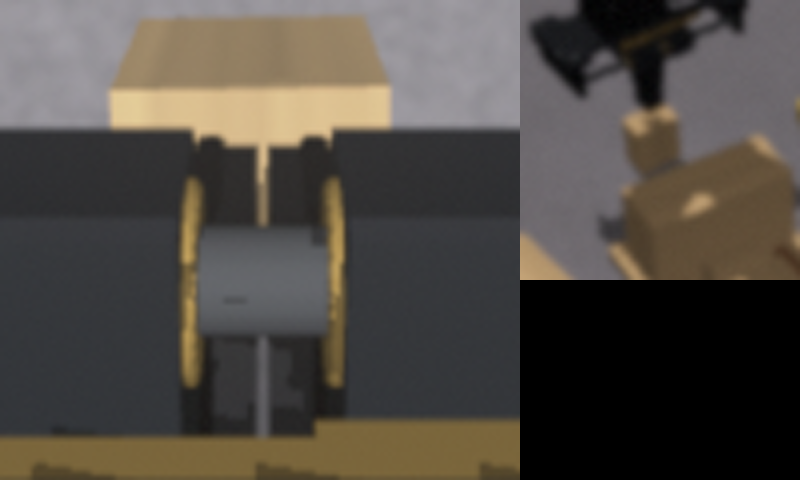

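The wrist and side views show the closed fingers sitting above the block's top (z=0.05) although the reported TCP is at z=0.033. So the fingers really end higher than reported. I'll probe the block's top gently to measure the offset.

```bash
for i in 1; do python3 -m jog '[[[0,0,5],[0,0,0],1],[[0,0,10],[0,0,0],1],[[0,0,10],[0,0,0],1]]'|egrep 'pos|force'; python3 -m jog '[[[0,0,2],[0,0,0],1],[[0,0,3],[0,0,0],1],[[0,0,3],[0,0,0],1]]'|egrep 'pos|force';done
```

```text
position: [0.5374, 0.3894, 0.0199]
force: [-0.8, -0.4, -0.3]
position: [0.5382, 0.3899, 0.0181]
force: [0.5, -0.2, -0.6]
```

```bash
for i in 1; do python3 -m jog '[[[0,0,2],[0,0,0],1],[[0,0,4],[0,0,0],1],[[0,0,4],[0,0,0],1]]'|egrep 'pos|force'; done;  python3 - <<'E'
from h import *
a=vision.capture("side")[:,:,::-1];b=vision.capture("scene")[:,:,::-1]
s=bot.read_state();print(s["position"],[proj(cam(n),s["position"]) for n in("side","scene")])
a=cv2.resize(a[90:170,220:300],(400,400),interpolation=2);b=cv2.resize(b[250:330,400:480],(400,400),interpolation=2)
cv2.imwrite("pics/w5.png",np.hstack([a,b]))
E
```

```text
position: [0.5388, 0.3902, 0.0165]
force: [-2.0, -1.3, 9.7]
[0.53881417 0.39019935 0.0164395 ] [array([262.80114174, 145.4278078 ]), array([449.96808083, 300.6655041 ])]
```

View pics/w5.png

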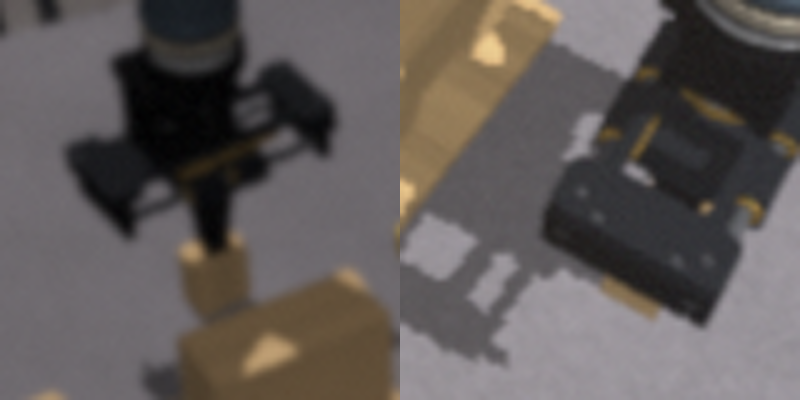

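Contact at reported z=0.0165 (9.7 N) on the 50 mm block: the fingers end about 33 mm above the reported TCP. I'll correct for this, rise, open fully, and descend to reported z of about −0.011 (fingertips near 0.022).

```bash
python3 -m jog '[[[0,0,-15],[0,0,0],0],[[0,0,-30],[0,0,0],0],[[0,0,-30],[0,0,0],0],[[0,0,-30],[0,0,0],0],[[0,0,-30],[0,0,0],0],[[0,0,-30],[0,0,0],0],[[0,0,-30],[0,0,0],0],[[0,0,-30],[0,0,0],0],[[0,0,-30],[0,0,0],0],[[0,0,-30],[0,0,0],0],[[0,0,-30],[0,0,0],0],[[0,0,-30],[0,0,0],0]]';python3 -m jog '[[[0,0,0],[0,0,0],0],[[0,0,0],[0,0,0],0],[[0,0,15],[0,0,0],0],[[0,0,30],[0,0,0],0],[[0,0,36],[0,0,0],0],[[0,0,42],[0,0,0],0],[[0,0,42],[0,0,0],0]]'
```

```text
time_s: 8.47
position: [0.5384, 0.39, 0.0445]
tcp_rot: [[-0.164, 0.986, -0.0], [0.986, 0.164, -0.0], [-0.0, -0.0, -1.0]]
force: [-0.7, 0.3, -0.4]
opening: 0.836
time_s: 9.05
position: [0.5376, 0.3895, 0.0013]
tcp_rot: [[-0.164, 0.986, -0.002], [0.986, 0.164, -0.001], [-0.001, -0.002, -1.0]]
force: [-0.8, 1.2, -0.3]
opening: 0.995
```

Free so far; go down 12 mm more and close with enough waiting.

```bash
python3 -m jog '[[[0,0,6],[0,0,0],0],[[0,0,12],[0,0,0],0],[[0,0,12],[0,0,0],0]]'|egrep 'pos|force';python3 -m jog '[[[0,0,0],[0,0,0],1],[[0,0,0],[0,0,0],1],[[0,0,0],[0,0,0],1],[[0,0,0],[0,0,0],1],[[0,0,0],[0,0,0],1],[[0,0,0],[0,0,0],1],[[0,0,0],[0,0,0],1],[[0,0,0],[0,0,0],1],[[0,0,0],[0,0,0],1],[[0,0,0],[0,0,0],1],[[0,0,0],[0,0,0],1],[[0,0,0],[0,0,0],1]]'; python3 -m jog '[[[0,0,-5],[0,0,0],1],[[0,0,-10],[0,0,0],1],[[0,0,-10],[0,0,0],1]]'
```

```text
position: [0.538, 0.3897, -0.0103]
force: [-0.4, -0.2, 0.4]
time_s: 10.3
position: [0.5384, 0.39, -0.0094]
tcp_rot: [[-0.164, 0.986, -0.0], [0.986, 0.164, 0.0], [0.0, -0.0, -1.0]]
force: [-0.7, -0.6, 2.0]
opening: 0.512
time_s: 10.55
position: [0.5393, 0.3904, 0.0017]
tcp_rot: [[-0.164, 0.986, 0.002], [0.986, 0.164, 0.001], [0.001, 0.002, -1.0]]
force: [0.3, 0.1, -0.6]
opening: 0.518
```

```bash
python3 -m jog '[[[0,0,-25],[0,0,0],1],[[0,0,-65],[0,0,0],1],[[0,0,-105],[0,0,0],1],[[0,0,-125],[0,0,0],1],[[-20,-2,-130],[0,0,0],1],[[-60,-7,-130],[0,0,1],1],[[-100,-12,-130],[0,0,2],1],[[-140,-17,-130],[0,0,3],1],[[-180,-22,-130],[0,0,3.3],1],[[-220,-26,-130],[0,0,3.3],1],[[-260,-31,-130],[0,0,3.3],1],[[-300,-36,-130],[0,0,3.3],1]]'; python3 -m jog '[[[-25,-3,0],[0,0,0],1],[[-40,-5,0],[0,0,0],1],[[-42,-5,0],[0,0,0],1],[[-42,-5,0],[0,0,0],1]]'; python3 -c "
from h import *
for z in(.03,.006):print(plan(W(.026,0,z),6.1))"
```

```text
time_s: 11.55
position: [0.5521, 0.0863, 0.1309]
tcp_rot: [[-0.107, 0.994, 0.001], [0.994, 0.107, -0.0], [-0.0, 0.001, -1.0]]
force: [0.3, 0.2, -1.3]
opening: 0.52
time_s: 11.88
position: [0.5518, 0.0451, 0.1308]
tcp_rot: [[-0.105, 0.995, 0.001], [0.995, 0.105, 0.0], [0.0, 0.001, -1.0]]
force: [-0.0, 0.0, -0.5]
opening: 0.514
(array([  0.9,   4.4, 100.8]), array([ 0.03, -0.01, -0.1 ]))
(array([  0.9,   4.4, 124.8]), array([ 0.03, -0.01, -0.1 ]))
```

```bash
python3 -m jog '[[[1,4,20],[0,0,0],1],[[1,4,55],[0,0,0],1],[[1,4,85],[0,0,0],1],[[1,4,105],[0,0,0],1],[[1,4,115],[0,0,0],1],[[1,4,120],[0,0,0],1],[[1,4,123],[0,0,0],1],[[1,4,123],[0,0,0],1]]'|egrep 'pos|force|open'; python3 -m jog '[[[0,0,1],[0,0,0],1],[[0,0,1.5],[0,0,0],1],[[0,0,1.5],[0,0,0],1]]'|egrep 'pos|force|open'
```

```text
position: [0.5561, 0.0478, 0.0079]
force: [-0.6, -0.2, -1.0]
opening: 0.513
position: [0.5562, 0.0472, 0.007]
force: [-0.2, 0.1, -0.2]
opening: 0.515
```

```bash
python3 -m jog '[[[0,0,1],[0,0,0],1],[[0,0,2],[0,0,0],1],[[0,0,2],[0,0,0],1]]'|egrep 'pos|force|open'; python3 -m jog '[[[0,0,0.7],[0,0,0],1],[[0,0,0.7],[0,0,0],1]]'|egrep 'pos|force|open'
```

```text
position: [0.5561, 0.0471, 0.0056]
force: [-1.7, -0.2, 7.6]
opening: 0.515
position: [0.5561, 0.0471, 0.0056]
force: [-2.9, -0.0, 12.8]
opening: 0.517
```

Contact with the bed. Release, rise and look.

```bash
python3 -m jog '[[[0,0,-1.5],[0,0,0],1],[[0,0,-1.5],[0,0,0],0],[[0,0,-1.5],[0,0,0],0],[[0,0,-1.5],[0,0,0],0],[[0,0,-1.5],[0,0,0],0],[[0,0,-1.5],[0,0,0],0],[[0,0,-1.5],[0,0,0],0],[[0,0,-20],[0,0,0],0],[[0,0,-60],[0,0,0],0],[[0,0,-100],[0,0,0],0],[[0,0,-125],[0,0,0],0],[[0,0,-125],[0,0,0],0]]'
python3 - <<'E'
from h import *
s=bot.read_state();im=vision.capture("wrist")[:,:,::-1];sc=vision.capture("scene")[:,:,::-1]
cv2.imwrite("pics/w6.png",im);k=cam("wrist",s)
for P in [W(.026,0,.065),W(.012,.0225,.065),W(.04,-.0225,.065),W(.047,.04,.037),W(0,.021,.043)]:print(proj(k,P).round(1))
a=cv2.resize(im[100:300,170:470],(450,300));b=cv2.resize(sc[160:260,260:380],(360,300),interpolation=2)
cv2.imwrite("pics/w7.png",np.vstack([cv2.resize(im,(480,300)),np.hstack([b,np.zeros((300,120,3),np.uint8)])]))
E
```

```text
time_s: 14.22
position: [0.5598, 0.0469, 0.134]
tcp_rot: [[-0.107, 0.994, 0.012], [0.994, 0.107, -0.001], [-0.003, 0.012, -1.0]]
force: [0.8, 0.0, 0.5]
opening: 0.996
[309.5 198.9]
[285.9 213.2]
[333.7 184.3]
[270.2 172. ]
[289.5 217.9]
```

View pics/w7.png

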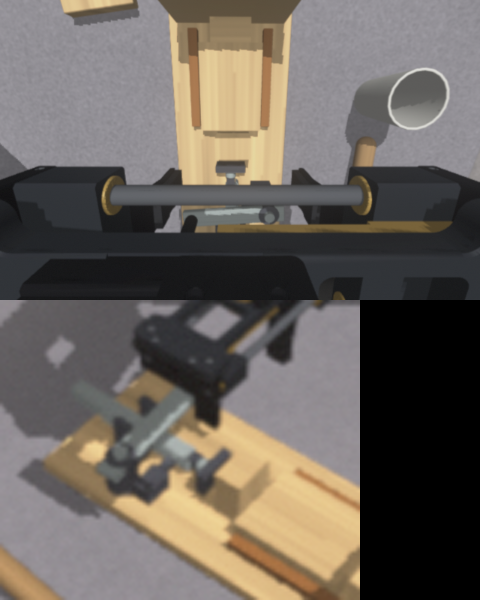

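The block stands between pad and rail: its top face sits where predicted and the pad is behind it at (231,166). Now turn the jaws along the clamp's x and go above the grip.

```bash
python3 -c "
from h import *
print(bot.read_state()['joint_positions'],plan(W(-.076,.0555,.12),-83.9))"
```

```text
[-6.61845580e+00  2.94931522e+01  9.53005674e+01  1.18878657e-04
  5.50676711e+01 -1.27552784e+01] (array([-102.7,  -55.5,    9.3]), array([ 1.300e-01, -8.000e-02,  9.004e+01]))
```

```bash
python3 -m jog '[[[-10,-5,0],[0,0,7],0],[[-20,-11,0],[0,0,14],0],[[-30,-16,2],[0,0,21],0],[[-40,-22,3],[0,0,28],0],[[-50,-27,4],[0,0,35],0],[[-60,-33,5],[0,0,42],0],[[-70,-38,6],[0,0,49],0],[[-80,-44,7],[0,0,56],0],[[-90,-49,8],[0,0,63],0],[[-100,-54,9],[0,0,70],0],[[-103,-55,9],[0,0,77],0],[[-103,-55,9],[0,0,84],0]]'; python3 -m jog '[[[0,0,0],[0,0,6],0],[[0,0,0],[0,0,6],0],[[0,0,0],[0,0,6],0]]';python3 -c "
from h import *
s=bot.read_state();print(s['opening'],C(s['position']),plan(W(-.076,.0555,.12),-83.9))
im=vision.capture('wrist')[:,:,::-1];cv2.imwrite('pics/w8.png',im)
print(proj(cam('wrist',s),W(-.076,.0555,.106)))"
```

```text
time_s: 15.32
position: [0.5097, -0.0614, 0.1171]
tcp_rot: [[0.979, 0.203, -0.005], [0.203, -0.979, 0.001], [-0.004, -0.002, -1.0]]
force: [0.0, -0.0, -0.9]
opening: 0.997
time_s: 15.57
position: [0.5105, -0.0606, 0.1178]
tcp_rot: [[0.994, 0.109, -0.004], [0.109, -0.994, 0.001], [-0.003, -0.002, -1.0]]
force: [0.3, 0.5, -0.5]
opening: 1.004
1.0038649170637803 [-0.07563671  0.05680495  0.11775976] (array([ 1.3,  0.4, -2.2]), array([-0.09,  0.2 ,  0.18]))
[316.06348629 216.90505533]
```

View pics/w8.png

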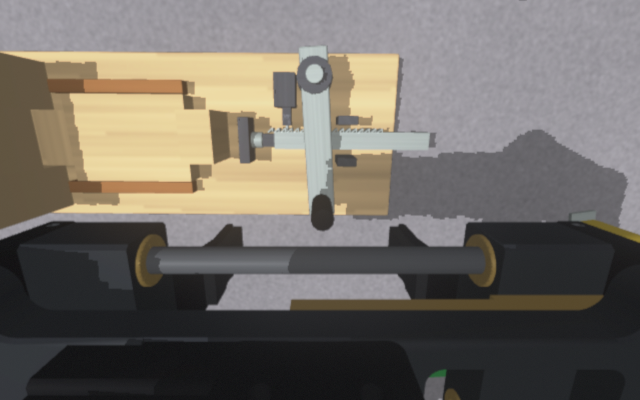

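The wrist view shows the post top at about (321,219), 5 px right of the prediction, so the grip is near clamp x=−79 mm. The block sits between the rail's end and the pad. Descend and grip the post.

```bash
python3 -m jog '[[[0,3.5,25],[0,0,0],0],[[0,3.5,55],[0,0,0],0],[[0,3.5,75],[0,0,0],0],[[0,3.5,80],[0,0,0],0],[[0,3.5,80],[0,0,0],1],[[0,3.5,80],[0,0,0],1],[[0,3.5,80],[0,0,0],1],[[0,3.5,80],[0,0,0],1],[[0,3.5,80],[0,0,0],1],[[0,3.5,80],[0,0,0],1],[[0,3.5,80],[0,0,0],1],[[0,3.5,80],[0,0,0],1]]'; python3 -m jog '[[[0,0,0],[0,0,0],1],[[0,0,0],[0,0,0],1],[[0,0,0],[0,0,0],1],[[0,0,0],[0,0,0],1],[[0,0,0],[0,0,0],1],[[0,0,0],[0,0,0],1]]';python3 -c "
from h import *
s=bot.read_state();print(s['opening']*87,C(s['position']))"
```

```text
time_s: 16.62
position: [0.5123, -0.0645, 0.0397]
tcp_rot: [[0.994, 0.107, 0.001], [0.107, -0.994, -0.0], [0.001, 0.0, -1.0]]
force: [0.2, 0.8, -0.1]
opening: 0.478
time_s: 17.12
position: [0.5121, -0.0646, 0.0393]
tcp_rot: [[0.994, 0.107, -0.0], [0.107, -0.994, -0.0], [-0.0, 0.0, -1.0]]
force: [0.4, -0.6, 1.2]
opening: 0.197
17.147129592243903 [-0.07974233  0.05557951  0.0393278 ]
```

```bash
python3 -m jog '[[[0,2,0],[0,0,0],1],[[0,4,0],[0,0,0],1],[[0,4,0],[0,0,0],1]]'|egrep 'pos|force'; python3 -m jog '[[[0,-5,0],[0,0,0],1],[[0,-11,0],[0,0,0],1],[[0,-17,0],[0,0,0],1],[[0,-22,0],[0,0,0],1],[[0,-27.5,0],[0,0,0],1]]'|egrep 'pos|force';  python3 -m jog '[[[0,0,0],[0,0,0],1],[[0,0,0],[0,0,0],1]]'|egrep 'pos|force|open';python3 -c "
from h import *
s=bot.read_state();print(s['opening']*87,C(s['position']))"
```

```text
position: [0.5127, -0.0683, 0.0393]
force: [0.8, 2.5, -0.6]
position: [0.5094, -0.0431, 0.0393]
force: [-7.8, -32.9, -4.3]
position: [0.5093, -0.0435, 0.0393]
force: [-2.6, -11.5, -1.6]
opening: 0.199
17.33612480151952 [-0.05847312  0.05617847  0.03928172]
```

```bash
python3 -m jog '[[[0,6,0],[0,0,0],1],[[0,13,0],[0,0,0],1],[[0,20,0],[0,0,0],1],[[0,25,0],[0,0,0],1],[[0,28.5,0],[0,0,0],1]]'|egrep 'pos|force'; python3 -m jog '[[[0,1,0],[0,0,0],1],[[0,2,0],[0,0,0],1]]'|egrep 'pos|force';python3 -m jog '[[[0,1,0],[0,0,0],1],[[0,2,0],[0,0,0],1]]'|egrep 'pos|force'
```

```text
position: [0.5094, -0.0679, 0.0391]
force: [-4.4, 4.3, 5.5]
position: [0.5097, -0.07, 0.0391]
force: [-4.4, 3.3, 4.5]
position: [0.5097, -0.0713, 0.0391]
force: [-6.1, 4.1, 5.5]
```

```bash
python3 -m jog '[[[0,1,0],[0,0,0],1],[[0,2,0],[0,0,0],1]]'|egrep 'pos|force';python3 -m jog '[[[0,1,0],[0,0,0],1],[[0,1,0],[0,0,0],1]]'|egrep 'pos|force'
```

```text
position: [0.51, -0.0734, 0.0391]
force: [-5.3, 4.4, 4.5]
position: [0.5101, -0.0742, 0.0391]
force: [-5.4, 5.3, 6.0]
```

Back stop is at about y=−0.0742 and front at −0.0434, 31 mm apart as specified. Now full strokes.

```bash
cat > st.py <<'E'
from h import *
s=bot.read_state();f=np.array(s["force"]);a=np.radians(YAW);print("t",round(s["time_s"],2),"y",s["position"][1].round(4),"F along clamp x %.1f"%(f[0]*np.cos(a)+f[1]*np.sin(a)),"op",round(s["opening"]*87,1))
E
for i in 1 2; do
python3 -m jog '[[[0,-5,0],[0,0,0],1],[[0,-11,0],[0,0,0],1],[[0,-17,0],[0,0,0],1],[[0,-23,0],[0,0,0],1],[[0,-27,0],[0,0,0],1],[[0,-29,0],[0,0,0],1]]'>/dev/null;python3 st.py
python3 -m jog '[[[0,0,0],[0,0,0],1]]'>/dev/null;python3 st.py
python3 -m jog '[[[0,6,0],[0,0,0],1],[[0,12,0],[0,0,0],1],[[0,18,0],[0,0,0],1],[[0,24,0],[0,0,0],1],[[0,28,0],[0,0,0],1],[[0,29,0],[0,0,0],1],[[0,29,0],[0,0,0],1]]'>/dev/null;python3 st.py; done
```

```text
t 19.53 y -0.0485 F along clamp x -7.6 op 17.4
t 19.62 y -0.0482 F along clamp x -5.1 op 17.1
t 20.2 y -0.0742 F along clamp x 5.4 op 17.2
t 20.7 y -0.0484 F along clamp x -7.5 op 16.9
t 20.78 y -0.0482 F along clamp x -5.0 op 16.7
t 21.37 y -0.0742 F along clamp x 5.0 op 17.2
```

```bash
python3 -m jog '[[[0,-5,0],[0,0,0],1],[[0,-11,0],[0,0,0],1],[[0,-17,0],[0,0,0],1],[[0,-23,0],[0,0,0],1],[[0,-28,0],[0,0,0],1],[[0,-31.5,0],[0,0,0],1],[[0,-31.5,0],[0,0,0],1]]'>/dev/null;python3 st.py
python3 - <<'E'
from h import *
im=vision.capture("wrist");s=bot.read_state();cv2.imwrite("pics/fwd1.png",im[:,:,::-1])
im=vision.capture("side");cv2.imwrite("pics/side1.png",im[:,:,::-1])
E
python3 -m jog '[[[0,6,0],[0,0,0],1],[[0,12,0],[0,0,0],1],[[0,18,0],[0,0,0],1],[[0,25,0],[0,0,0],1],[[0,30,0],[0,0,0],1],[[0,31.5,0],[0,0,0],1],[[0,31.5,0],[0,0,0],1]]'>/dev/null;python3 st.py
python3 - <<'E'
from h import *
im=cv2.imread("pics/side1.png");a=cv2.resize(im[150:250,250:350],(400,400),interpolation=2)
b=vision.capture("wrist")[:,:,::-1];cv2.imwrite("pics/bk1.png",b);b=cv2.resize(b[:240,100:500],(400,240))
b=np.vstack([b,np.zeros((160,400,3),np.uint8)]);cv2.imwrite("pics/v.png",np.hstack([a,b]))
E
```

```text
t 21.95 y -0.0457 F along clamp x -5.8 op 17.0
t 22.63 y -0.0742 F along clamp x 5.3 op 16.9
```

View pics/v.png

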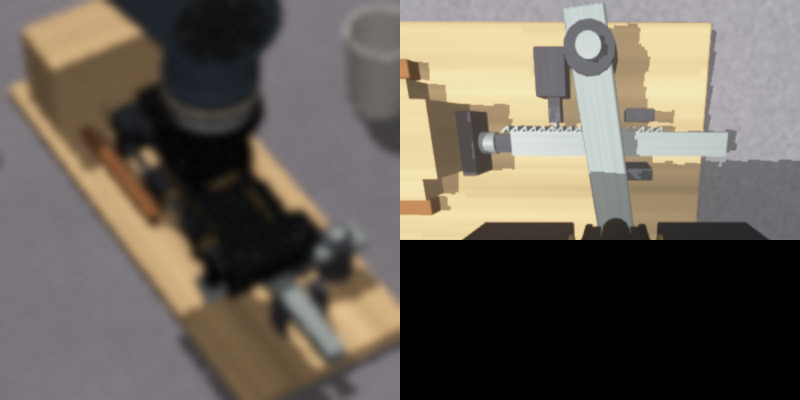

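Wrist view (right panel): pad at picture columns ~156–190, rack's tail end at ~(432,143). The rest can be followed numerically: rack tail and pad face positions by ray casting.

Run:
```python
from h import *
s=bot.read_state();k=cam("wrist",s)
S=dict(s);S["position"]=[.5105,-.0606,.1178];S["tcp_rot"]=[[0.994,0.109,-0.004],[0.109,-0.994,0.001],[-0.003,-0.002,-1]]
k0=cam("wrist",S)
print("tail0",C(onz(k0,(430,140),.036)),"pad top front0",C(onz(k0,(239,140),.043)),"rail0",C(onz(k0,(210,140),.065)))
print("tail now",C(onz(k,(427,143),.036)),"pad now",C(onz(k,(157,140),.043)))
im=cv2.imread("pics/bk1.png");g=cv2.cvtColor(im,6)
print(g[140,100:180:2].tolist());print(g[143,410:450].tolist())
```

```text
tail0 [-0.18238586  0.00238524  0.036     ] pad top front0 [-0.00568255  0.00259769  0.043     ] rail0 [0.0129119  0.00148394 0.065     ]
tail now [-0.16359557  0.00256763  0.036     ] pad now [0.01366042 0.00044586 0.043     ]
[218, 217, 217, 217, 217, 217, 217, 218, 217, 217, 217, 217, 217, 217, 217, 206, 104, 94, 94, 93, 93, 94, 94, 94, 94, 94, 94, 94, 94, 87, 77, 78, 78, 77, 78, 78, 79, 66, 65, 110]
[200, 201, 201, 200, 200, 201, 200, 199, 199, 199, 200, 200, 199, 199, 199, 197, 181, 136, 116, 113, 112, 112, 113, 114, 117, 131, 150, 159, 169, 171, 170, 169, 169, 169, 170, 169, 169, 169, 172, 173]
```

```bash
cat >> st.py <<'E'
import sys
if len(sys.argv)>1:
    s=bot.read_state();im=vision.capture("wrist");k=cam("wrist",s);g=cv2.cvtColor(im,7).astype(int)
    r=np.median(g[138:147],0);t=[c for c in range(360,470) if r[c]<160 and r[c-4]>175];r2=np.median(g[125:135],0)
    cv2.imwrite(f"pics/k{s['time_s']:.1f}.png",im[:,:,::-1])
    if t: print("tail",C(onz(k,(t[0],143),.036))[0].round(4),t[0])
    d=np.diff(r2[60:240:1]);e=[(i+60,int(d[i])) for i in range(len(d)) if abs(d[i])>6];print(e)
E
python3 st.py 1
for i in 1 2; do
python3 -m jog '[[[0,-5,0],[0,0,0],1],[[0,-11,0],[0,0,0],1],[[0,-17,0],[0,0,0],1],[[0,-23,0],[0,0,0],1],[[0,-28,0],[0,0,0],1],[[0,-31.5,0],[0,0,0],1],[[0,-31.5,0],[0,0,0],1]]'>/dev/null;python3 st.py
python3 -m jog '[[[0,6,0],[0,0,0],1],[[0,12,0],[0,0,0],1],[[0,18,0],[0,0,0],1],[[0,25,0],[0,0,0],1],[[0,30,0],[0,0,0],1],[[0,31.5,0],[0,0,0],1],[[0,31.5,0],[0,0,0],1]]'>/dev/null;python3 st.py 1; done
```

```text
t 22.68 y -0.0742 F along clamp x 5.2 op 17.4
tail -0.1636 427
[(128, -18), (129, -79), (130, -23), (156, -6), (171, -6), (186, 16), (187, 34), (188, 36), (204, -7), (206, 20), (207, -11), (208, -29), (209, 16), (210, 39), (211, 29), (213, -13), (214, 12), (215, 8), (216, -15), (217, -37), (218, 8), (219, 22), (220, 13), (221, -9), (222, -8), (223, 9), (225, -9), (226, -36), (227, 11), (228, 22), (229, 12), (230, -9), (231, -6), (232, 13), (234, -13), (235, -35), (236, 11), (237, 19), (238, 12)]
t 23.32 y -0.0458 F along clamp x -5.4 op 17.3
t 23.9 y -0.0742 F along clamp x 4.7 op 17.2
tail -0.1575 418
[(118, -17), (119, -81), (120, -23), (147, -8), (162, -14), (178, 16), (179, 37), (180, 29), (195, -17), (197, 41), (198, -16), (199, -36), (200, 21), (201, 50), (202, 19), (203, -7), (207, -19), (208, -33), (209, 9), (210, 20), (211, 19), (212, -13), (214, 6), (215, 7), (216, -22), (217, -47), (218, 9), (219, 34), (220, 16), (224, 8), (225, -12), (226, -56), (227, 8), (228, 36), (229, 20), (230, -9), (232, 13), (234, -16), (235, -33), (237, 10), (238, 21)]
t 24.53 y -0.0461 F along clamp x -6.9 op 17.2
t 25.12 y -0.0742 F along clamp x 4.3 op 17.0
tail -0.1521 410
[(111, -37), (112, -68), (113, -13), (138, -7), (153, -8), (163, 7), (170, 22), (171, 28), (172, 24), (174, -6), (175, -7), (179, 8), (185, -20), (186, -18), (188, 27), (190, -26), (191, 49), (192, 48), (194, -10), (196, 6), (198, -13), (199, -28), (200, 17), (201, 23), (203, -10), (207, -11), (208, -27), (209, 16), (210, 20), (212, -10), (216, -12), (217, -28), (218, 16), (219, 22), (221, -8), (223, 7), (225, -17), (226, -35), (227, 18), (228, 28), (230, -10), (234, -8), (235, -40), (236, 15), (237, 28), (238, 6)]
```

```bash
sed -i 's/;e=\[.*$/;b=int(np.argmin(d[:90]))+60;p=b+45+int(np.argmax(d[b-60+45:b-60+70]));print("block",b,"padrear",p,"tail-pad",t and t[0]-p)/' st.py
python3 -m jog '[[[0,-5,0],[0,0,0],1],[[0,-11,0],[0,0,0],1],[[0,-17,0],[0,0,0],1],[[0,-23,0],[0,0,0],1],[[0,-28,0],[0,0,0],1],[[0,-31.5,0],[0,0,0],1],[[0,-31.5,0],[0,0,0],1]]'>/dev/null;python3 st.py
python3 -m jog '[[[0,6,0],[0,0,0],1],[[0,12,0],[0,0,0],1],[[0,18,0],[0,0,0],1],[[0,25,0],[0,0,0],1],[[0,30,0],[0,0,0],1],[[0,31.5,0],[0,0,0],1],[[0,31.5,0],[0,0,0],1]]'>/dev/null;python3 st.py 1
```

```text
t 25.75 y -0.0473 F along clamp x -13.2 op 17.1
t 26.33 y -0.0742 F along clamp x 4.7 op 17.3
tail -0.1467 402
block 112 padrear 180 tail-pad 222
```

The block has stopped moving while the rack advanced, and the stroke force rose to 13 N: bottomed, with roughly 10–21 N left. One more tooth should give about 30 N.

```bash
python3 -m jog '[[[0,-5,0],[0,0,0],1],[[0,-11,0],[0,0,0],1],[[0,-17,0],[0,0,0],1],[[0,-23,0],[0,0,0],1],[[0,-28,0],[0,0,0],1],[[0,-31,0],[0,0,0],1],[[0,-32.5,0],[0,0,0],1],[[0,-32.5,0],[0,0,0],1]]'>/dev/null;python3 st.py
python3 -m jog '[[[0,6,0],[0,0,0],1],[[0,12,0],[0,0,0],1],[[0,18,0],[0,0,0],1],[[0,25,0],[0,0,0],1],[[0,30,0],[0,0,0],1],[[0,32.5,0],[0,0,0],1],[[0,32.5,0],[0,0,0],1]]'>/dev/null;python3 st.py 1
```

```text
t 27.05 y -0.048 F along clamp x -19.1 op 17.3
t 27.63 y -0.0742 F along clamp x 4.4 op 17.1
tail -0.142 395
block 112 padrear 176 tail-pad 219
```

```bash
python3 -m jog '[[[0,0,0],[0,0,0],0],[[0,0,0],[0,0,0],0],[[0,0,0],[0,0,0],0],[[0,0,0],[0,0,0],0],[[0,0,0],[0,0,0],0],[[0,0,0],[0,0,0],0],[[0,0,0],[0,0,0],0],[[0,0,0],[0,0,0],0],[[0,0,0],[0,0,0],0],[[0,0,0],[0,0,0],0]]'; python3 -m jog '[[[0,0,-20],[0,0,0],0],[[0,0,-55],[0,0,0],0],[[0,0,-80],[0,0,0],0],[[0,0,-80],[0,0,0],0],[[0,0,-80],[0,0,0],0],[[0,0,-80],[0,0,0],0]]'
python3 - <<'E'
from h import *
import glob
for f in sorted(glob.glob("pics/k*.png")):
    g=cv2.cvtColor(cv2.imread(f),6).astype(int);r=np.median(g[125:135],0);print(f,r[108:180:2].astype(int).tolist())
s=bot.read_state();k=cam("wrist",s);im=vision.capture("wrist")[:,:,::-1];cv2.imwrite("pics/end.png",im)
m=(im.max(2)<45).astype(np.uint8);m[:150]=0;m[235:]=0;m[:,:250]=0;m[:,385:]=0
n,l,st,ce=cv2.connectedComponentsWithStats(m);i=1+np.argmax(st[1:,4]);print("post",st[i],ce[i])
x,y,w,hh,_=st[i];p=C(onz(k,(x+w/2,y+hh-w/2),.106));print("grip clamp",p,"theta",.14+np.arcsin((p[0]+.07)/.11))
# lever direction: pivot (bright centre) near top
print("pred pivot px",proj(k,W(-.07,-.0545,.06)),"pred post at 0",proj(k,W(-.0853,.0544,.106)),proj(k,W(-.0822,.0548,.106)))
E
```

```text
time_s: 28.52
position: [0.5135, -0.0764, 0.0394]
tcp_rot: [[0.994, 0.107, 0.0], [0.107, -0.994, -0.0], [0.0, 0.0, -1.0]]
force: [-0.6, 0.4, -0.5]
opening: 0.869
time_s: 29.02
position: [0.5128, -0.0762, 0.1189]
tcp_rot: [[0.994, 0.107, -0.001], [0.107, -0.994, 0.0], [-0.001, -0.0, -1.0]]
force: [0.4, -0.7, 0.3]
opening: 0.999
pics/k22.7.png [220, 221, 221, 221, 221, 221, 221, 221, 221, 221, 219, 121, 96, 95, 92, 92, 92, 92, 92, 93, 92, 92, 92, 92, 89, 78, 78, 78, 78, 78, 79, 78, 69, 64, 64, 65]
pics/k23.9.png [221, 221, 221, 221, 221, 219, 121, 95, 94, 93, 92, 91, 91, 92, 91, 92, 91, 92, 91, 91, 79, 77, 77, 77, 77, 77, 79, 82, 63, 63, 63, 64, 67, 69, 70, 71]
pics/k25.1.png [221, 220, 178, 96, 94, 93, 91, 90, 91, 91, 91, 91, 91, 92, 92, 85, 77, 76, 77, 76, 77, 77, 75, 62, 62, 62, 62, 66, 79, 81, 81, 82, 132, 158, 144, 139]
pics/k26.3.png [221, 220, 177, 95, 94, 93, 91, 91, 91, 91, 91, 91, 91, 91, 85, 77, 77, 76, 77, 76, 77, 75, 63, 62, 62, 63, 63, 68, 69, 70, 71, 116, 153, 158, 160, 153]
pics/k27.6.png [220, 220, 160, 95, 94, 92, 91, 91, 91, 90, 91, 90, 91, 90, 82, 77, 77, 77, 77, 77, 77, 74, 62, 62, 63, 63, 73, 81, 80, 93, 118, 131, 129, 147, 168, 228]Traceback (most recent call last):
  File "<stdin>", line 7, in <module>
    return _wrapfunc(a, 'argmax', axis=axis, out=out, **kwds)
    return bound(*args, **kwds)
ValueError: attempt to get argmax of an empty sequence
```

Run:
```python
from h import *
s=bot.read_state();k=cam("wrist",s);im=cv2.imread("pics/end.png");g=im.max(2)
print("pred post top, lever 0 / .05",proj(k,W(-.0853,.0544,.106)).round(1),proj(k,W(-.0799,.0551,.106)).round(1))
print(g[205,270:370:2].tolist());print(g[218,270:370:2].tolist())
for n in("scene","side"): cv2.imwrite(f"pics/{n}_end.png",vision.capture(n)[:,:,::-1])
c=cam("scene")
for n in("scene","side"):
  a=cv2.imread(f"pics/{n}0.png");b=cv2.imread(f"pics/{n}_end.png");h=[cv2.cvtColor(i,40) for i in(a,b)]
  for nm,lo,hi in(("yellow",(20,120,90),(32,255,255)),("green",(45,100,40),(80,255,255))):
    print(n,nm,[[tuple(np.round(cc,0)) for cc,ss in zip(*(lambda r:(r[3][1:],r[2][1:]))(cv2.connectedComponentsWithStats(cv2.inRange(i,lo,hi)))) if ss[4]>40] for i in h])
```

```text
pred post top, lever 0 / .05 [307.7 215.6] [300.5 216.5]
[230, 230, 230, 230, 229, 230, 229, 229, 229, 229, 229, 229, 229, 229, 229, 219, 174, 70, 59, 58, 59, 57, 57, 57, 56, 57, 68, 122, 137, 223, 225, 225, 225, 227, 227, 227, 227, 227, 213, 152, 152, 152, 152, 152, 151, 151, 151, 151, 151, 150]
[160, 159, 165, 166, 164, 163, 163, 164, 165, 163, 158, 159, 161, 162, 160, 147, 66, 58, 58, 58, 57, 57, 57, 56, 56, 57, 56, 115, 159, 159, 163, 162, 157, 157, 160, 156, 153, 155, 159, 160, 163, 154, 129, 124, 115, 111, 110, 108, 108, 106]
scene yellow [[(np.float64(265.0), np.float64(139.0)), (np.float64(376.0), np.float64(363.0))], [(np.float64(264.0), np.float64(137.0)), (np.float64(376.0), np.float64(363.0))]]
scene green [[(np.float64(343.0), np.float64(150.0))], [(np.float64(354.0), np.float64(155.0))]]
side yellow [[(np.float64(320.0), np.float64(134.0)), (np.float64(341.0), np.float64(306.0))], [(np.float64(331.0), np.float64(132.0)), (np.float64(340.0), np.float64(308.0))]]
side green [[(np.float64(262.0), np.float64(282.0))], [(np.float64(262.0), np.float64(283.0))]]
```

```bash
python3 -c "
from rig import bot
print(bot.read_state()['time_s'],bot.hand_in())"
```

```text
the job is handed in; nothing more can be done
29.1667 None
```

I stood the block on the bed between pad and rail and pumped the lever until the tenon bottomed. I then added about two more teeth of squeeze, put the lever back, let go and handed in at 29.2 s. The hand-in gives no verdict, and the squeeze was never measured directly.

**Checks at the end**
- **Bottoming:** the block stopped moving in the wrist view while the rack still advanced on the last two strokes. The stroke force rose from about 5 N to 13 N and then 19 N.
- **Squeeze:** I estimate roughly 30 N is left. The forces point to about 38 N with the lever forward, and the spring compression gives about 31 N.
- **Lever:** it was pushed against the back stop before I let go. The post showed at the back end in the wrist view afterwards.
- **Robot:** the arm is clear, with force readings near 0 N.

**What failed or disagreed**
- **Finger length:** the fingers really end about 33 mm above the reported TCP height. The first two grasps closed above the block without moving it. I measured the offset by touching the block's top at about 10 N and corrected for it.
- **First lever stroke:** it started at about 0.05 rad and gave only three teeth in four strokes. It also pressed the front stop with about 33 N.
- **Last stroke:** it reached only about 0.24 rad, which is borderline for a tooth. The rack did stay forward, moving 4.7 mm by camera against about 5.4–6 mm for earlier teeth.
- **Clamp frame:** my frame looks about 4 mm off in x, judging by where the lever's stops turned out to be.
- **Bystanders:** I checked only the tape, by colour, and it shifted by at most 2 pixels. The mallet, cup and offcut were not measured again.

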